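# Find the rattling tin and hold it out

### The arm

A 6-joint arm with a two-finger parallel gripper is mounted at the origin on a cart in front of the work surface, level with it; the furniture and walls round the work are solid. World frame = base frame: x ahead of the robot, y to its left, z up, the work surface at z = 0. Lengths are in mm, angles in rad, forces in N, time in s.
With the tool pointing down it reaches from about 275 to 825 mm from the base axis. Payload 5.2 kg.
Tool frame: the origin (TCP) lies midway between the tips of the shut fingers; the grasp point (between the pads) lies 19 mm behind it (bot.grip_point_offset is the distance from the TCP to the grasp point, in mm); z points along the fingers, x is the direction in which the jaws open and shut, and the axes are right-handed (so a half turn about z gives the same grasp; the last joint's range is limited). The gripper opens to 93 mm and grips with 3 to 60 N. Pads are 15 mm wide; open, the fingers measure 128 mm over their backs; the gripper's body (75 mm by 188 mm) begins 65 mm behind the grasp point.
Start: joints at [-1.4, 0.259, 1.535, -0, 1.348, -0.203], TCP at [200.856, -512.017, 218.653] pointing down, gripper open.
Joint ranges: [-3.14, 3.14], [-0.91, 2.08], [0.19, 2.58], [-1.22, 4.36], [0.22, 2.71], [-3.12, 3.12]. Speed limits (rad/s): [2.57, 2.57, 3.14, 3.14, 3.14, 3.14].

### API

Orientations are given as a unit quaternion [w, x, y, z].
In Python, from cell import bot, imaging, ticket gives the robot as it stands.
- The arm moves only by the tool send_rows, never from a script. Its argument "plan" is a list of rows, each a list of 5 numbers: the shift along the tool's x, y, z in mm, then the turn about the tool's z in degrees, then the opening, from 0 (shut) to 1 (fully open). A call has 1 to 8 rows; each row is the pose to reach, as a shift and turn from the pose commanded when the call began, along the tool's axes at that moment; what a row does not reach only later rows make up. A row lasts 1/12 s, in which the tool goes at most 41.7 mm and 7.16 degrees, less where a joint would pass 70% of its speed; a pose out of reach is approached as far as the arm can. A call with a gripper value outside its range is refused whole. The fingers move at their own pace and stop on an object; "newtons" is the grip in N (left out, the last holds). Time passes only in rows, so rows that repeat a pose let the fingers close. It gives the time, the measured TCP pose, the force and the opening at its end, in the units of the state.
- bot.get_obs(): the state, without advancing time (a new reading comes with each control period).
- imaging.snapshot(name): name is "scene" or "top" or "wrist"; returns a dict with "image" (400x640x3 uint8, red, green, blue), "depth" (400x640 float32, mm along the optical axis (not along the pixel's ray), 0 where there is no reading), "fx", "fy", "cx", "cy" (pixels), "camera_from_world" (4x4, takes a point from world to camera coordinates). Camera axes: x right, y up, looking along -z (the intrinsics and any distortion apply to the point x, -y, -z); pixel columns grow to the right and rows downward; lengths in mm; the calibration is good to about 2 mm. The wrist camera is an equidistant fisheye: a pixel r from the principal point sees the ray r / f radians off the axis. A picture is of the moment at which its call begins.
- ticket.sign_off(): hands the job in, once; it reports no verdict.
Trained networks look in the newest picture that a camera, given by its name, has taken for a name from the list of things; names that differ only in an ending like _2 or _b are one class to them, and where a whole thing is asked for, a point or a joint stands for the part that bears it (a point fixed in the world has none). Each returns a list of dicts, best first, with "confidence" (0 to 1); they miss things now and then, are a little off and sometimes report something else, mostly with a low value. They report only what shows in the picture. A call takes as long as a camera call. They do not tell look-alikes from the thing itself.
- imaging.silhouettes(name, camera): "mask" (400x640 bool, what is visible of it) and "bbox" ([centre column, centre row, width, height] in pixels, round what is visible of it).
The state is a dict: "time_s": time; "joint_positions": joint angles; "dq": joint speeds; "joint_efforts": joint torques, N m; "tcp_pos": TCP position; "tcp_rot": TCP orientation; "ft_force": force on the tool from outside, world axes, zero at the start; "moment": the same for the moment, N m; "gripper_width": opening from 0.0 (shut) to 1.0 (fully open).
Only numpy, scipy, OpenCV 4.12 (cv2) and the standard library are available. Lean on these libraries where they do the work, as an engineer would, in place of code of your own. Each camera call takes 0.05 s, during which the arm holds its last target.

### The job

Slide the transport lock of the carrier to its end stop so that the three tins are free. Then lift the tins one at a time clear above the lock's grip and shake each briskly back and forth along its length, several strokes, until you find the one in which a loose ball knocks; stand every tin that stays quiet back upright where it was. Bring the rattling tin over the middle of the wooden guide board and finish while holding it there, level and still, about 15 cm above the board, with the lock still open and the other things left alone.

Things in the scene. Friction and masses are not known exactly. Their poses are not given: they have to be found in the camera images.
- carrier: plywood board 170 (x) x 360 (y) x 6 mm, fixed to the table; origin at the centre of its underside on the table, x away from the robot, y to the left. The tins stand on it at y about -95, 0 and +95 mm, x about 0
- lock (a joint): transport lock, steel plate along the carrier's near edge (x = -73 mm, top 64 mm above table); three tabs reach 13 mm over the tins' near ends, 3 mm above them, and bar lifting. In m: starts 0 to 0.008 (locked), grows to carrier +y, end stop 0.0475: tabs in the gaps, tins free. Stays where left; 2 N to slide
- lock_grip (a point): middle of the black upright grip block on the lock plate: 16 (x) x 24 (y) mm, 27 mm under its cap on top, from 64 to 106 mm above the table; this point is 86 mm above the table. Axes as the carrier's
- case_a: one of three identical sealed metal tins, 104 (x) x 52 (y) x 48 mm high, flat upright sides; origin: centre of underside. Grip it from above across its 52 mm; 43 mm gaps between tins. Empty 0.2 to 0.55 kg. One tin, not always the same, holds a loose 0.16 kg steel ball, rolling freely 60 mm along x; the other two only a 12 g wad, hardly felt. No outward sign
- case_b: one of three identical sealed metal tins, 104 (x) x 52 (y) x 48 mm high, flat upright sides; origin: centre of underside. Grip it from above across its 52 mm; 43 mm gaps between tins. Empty 0.2 to 0.55 kg. One tin, not always the same, holds a loose 0.16 kg steel ball, rolling freely 60 mm along x; the other two only a 12 g wad, hardly felt. No outward sign
- case_c: one of three identical sealed metal tins, 104 (x) x 52 (y) x 48 mm high, flat upright sides; origin: centre of underside. Grip it from above across its 52 mm; 43 mm gaps between tins. Empty 0.2 to 0.55 kg. One tin, not always the same, holds a loose 0.16 kg steel ball, rolling freely 60 mm along x; the other two only a 12 g wad, hardly felt. No outward sign
- board_mid (a point): middle of the wooden guide board's top face, 6 mm above the table: board 216 x 114 mm with a 28 mm high fence along one long edge, lying crosswise left of the carrier, fixed; its x axis along its length
- marker_black: bystander: felt marker 17 x 128 (y) x 18 mm lying behind the work; origin at the centre of the underside
- flour_brush: bystander: wooden brush 197 (x) x 39 x 46 mm behind the carrier; origin at the centre of the underside
- dough_scraper: bystander: flat scraper with a wooden grip, 99 x 126 x 20 mm, at the near right; origin at the centre of the underside
Things that resemble listed ones, but are neither listed nor needed, are in the scene too. What is shaped like the case_c but turquoise is not meant.

How it is judged (in metres and radians):
On the way, in this order (a step that is already met when the one before it is completed fails the run):
1. the transport lock is at its end stop (within 4 mm) (value of joint lock above 0.0435 m), for 0.2 s.
2. the tin with the ball, lifted at least 19 mm clear of the carrier, has its ball thrown towards one end (14 mm past the middle) (((distance between ball_c0 and case_a below 0.055 m and height (world z) of case_a above 0.025 m and x of ball_c0 in the frame of case_a above 0.014 m) or (distance between ball_c0 and case_b below 0.055 m and height (world z) of case_b above 0.025 m and x of ball_c0 in the frame of case_b above 0.014 m) or (distance between ball_c0 and case_c below 0.055 m and height (world z) of case_c above 0.025 m and x of ball_c0 in the frame of case_c above 0.014 m))).
3. then towards the other end (((distance between ball_c0 and case_a below 0.055 m and height (world z) of case_a above 0.025 m and x of ball_c0 in the frame of case_a below -0.014 m) or (distance between ball_c0 and case_b below 0.055 m and height (world z) of case_b above 0.025 m and x of ball_c0 in the frame of case_b below -0.014 m) or (distance between ball_c0 and case_c below 0.055 m and height (world z) of case_c above 0.025 m and x of ball_c0 in the frame of case_c below -0.014 m))).
4. then back again to the first end (((distance between ball_c0 and case_a below 0.055 m and height (world z) of case_a above 0.025 m and x of ball_c0 in the frame of case_a above 0.014 m) or (distance between ball_c0 and case_b below 0.055 m and height (world z) of case_b above 0.025 m and x of ball_c0 in the frame of case_b above 0.014 m) or (distance between ball_c0 and case_c below 0.055 m and height (world z) of case_c above 0.025 m and x of ball_c0 in the frame of case_c above 0.014 m))).
At the end, for the whole second after the job is handed in: Fingers hold the rattling tin still over the guide board: centre within 50 mm of its middle, underside 100 to 260 mm above the table, tilt under 0.2 rad. Lock within 4 mm of its end stop; other tins upright on the carrier, let go, within 40 mm of their start (((distance between ball_c0 and case_a below 0.055 m and height (world z) of case_a between 0.1 and 0.26 m and horizontal distance between case_a and board_mid below 0.05 m and angle between case_a's own z axis and vertical below 0.2 rad and linear speed of case_a below 0.03 m/s and contact force between case_a and the fingers above 2 N and value of joint lock above 0.0435 m and distance of each of case_b, case_c from where it was at the start of the episode below 0.04 m and z of each of case_b, case_c in the frame of carrier below 0.012 m and angle between each of case_b, case_c's own z axis and vertical below 0.1 rad and linear speed of each of case_b, case_c below 0.02 m/s and contact force between each of case_b, case_c and the arm below 0.1 N and contact force between each of case_b, case_c and the fingers below 0.1 N) or (distance between ball_c0 and case_b below 0.055 m and height (world z) of case_b between 0.1 and 0.26 m and horizontal distance between case_b and board_mid below 0.05 m and angle between case_b's own z axis and vertical below 0.2 rad and linear speed of case_b below 0.03 m/s and contact force between case_b and the fingers above 2 N and value of joint lock above 0.0435 m and distance of each of case_a, case_c from where it was at the start of the episode below 0.04 m and z of each of case_a, case_c in the frame of carrier below 0.012 m and angle between each of case_a, case_c's own z axis and vertical below 0.1 rad and linear speed of each of case_a, case_c below 0.02 m/s and contact force between each of case_a, case_c and the arm below 0.1 N and contact force between each of case_a, case_c and the fingers below 0.1 N) or (distance between ball_c0 and case_c below 0.055 m and height (world z) of case_c between 0.1 and 0.26 m and horizontal distance between case_c and board_mid below 0.05 m and angle between case_c's own z axis and vertical below 0.2 rad and linear speed of case_c below 0.03 m/s and contact force between case_c and the fingers above 2 N and value of joint lock above 0.0435 m and distance of each of case_a, case_b from where it was at the start of the episode below 0.04 m and z of each of case_a, case_b in the frame of carrier below 0.012 m and angle between each of case_a, case_b's own z axis and vertical below 0.1 rad and linear speed of each of case_a, case_b below 0.02 m/s and contact force between each of case_a, case_b and the arm below 0.1 N and contact force between each of case_a, case_b and the fingers below 0.1 N))); the arm keeps its last pose, push and grip.
It fails at once if a bystander (marker, brush, scraper) is moved more than 30 mm (distance of any of marker_black, flour_brush, dough_scraper from where it was at the start of the episode above 0.03 m).
It also fails if it takes over 72 s, if anything falls off the work surface, if the arm or the gripper's body presses on something with over 40 N, if the wrist force passes 120 N, or if a joint passes its speed limit or range.

## Working session

There is one attempt and no reset: what is moved stays moved. The work goes in short steps, Python scripts to look and compute and a tool call to move; the robot and the scene stay as the last step left them, time stands still between calls to the robot, and variables do not carry over. Pictures are saved under pics/ and viewed, and the job is handed in when it is done.

Besides the shell and the picture viewer there is one more tool, called after "Call:" in YAML: its name, and indented under it one key for each argument. send_rows: Moves the arm, as the interface text tells. Its arguments: {"type":"object","properties":{"plan":{"type":"array","items":{"type":"array","items":{"type":"number"}}},"newtons":{"type":"number"}},"required":["plan"]}

```bash
ls; mkdir -p pics; python3 - <<'E'
from cell import bot, imaging, ticket
import cv2
o=bot.get_obs()
for k,v in o.items(): print(k,v)
print(bot.grip_point_offset)
for n in ["scene","top"]:
    s=imaging.snapshot(n); cv2.imwrite(f"pics/{n}0.png",s["image"][:,:,::-1])
    print(n,s["fx"],s["fy"],s["cx"],s["cy"]);print(s["camera_from_world"])
E
```

```text
pics
time_s 0.0
joint_positions [-1.39985711e+00  2.59355391e-01  1.53607785e+00  2.93445091e-05
  1.34801026e+00 -2.02823587e-01]
dq [-0.00090206  0.00073823 -0.00028263  0.00058127 -0.00242652  0.00074561]
joint_efforts [ 2.75919292e-04 -4.37300777e+01 -2.83999515e+01  7.21377251e-02
  4.15254675e-02 -1.35936025e-04]
tcp_pos [ 200.74103694 -511.46829298  217.81315353]
tcp_rot [-6.74674615e-04  8.26170018e-01 -5.63420131e-01 -6.33581186e-04]
ft_force [ 0.07397006 -0.17054601 -0.08604286]
moment [ 0.03038517  0.00463884 -0.00609345]
gripper_width 1.0024544889077933
18.8
scene 445.73278352894135 445.73278352894135 315.38844072715 201.12292672067187
[[-6.46720240e-01 -7.62592465e-01  1.43409651e-02  2.97175828e+02]
 [ 3.71616006e-01 -2.98619757e-01  8.79049364e-01 -3.20155354e+02]
 [-6.66073926e-01  5.73828348e-01  4.76515007e-01 -9.11825657e+02]
 [ 0.00000000e+00  0.00000000e+00  0.00000000e+00  1.00000000e+00]]
top 510.73891459478494 510.73891459478494 326.73074080687957 204.74349256001054
[[ 4.39789055e-01 -8.98002657e-01 -1.32972122e-02 -3.38497087e+02]
 [ 7.09769774e-01  3.38455550e-01  6.17798275e-01 -4.07655804e+02]
 [-5.50283977e-01 -2.81138879e-01  7.86224189e-01 -1.72979277e+03]
 [ 0.00000000e+00  0.00000000e+00  0.00000000e+00  1.00000000e+00]]
```

View pics/scene0.png

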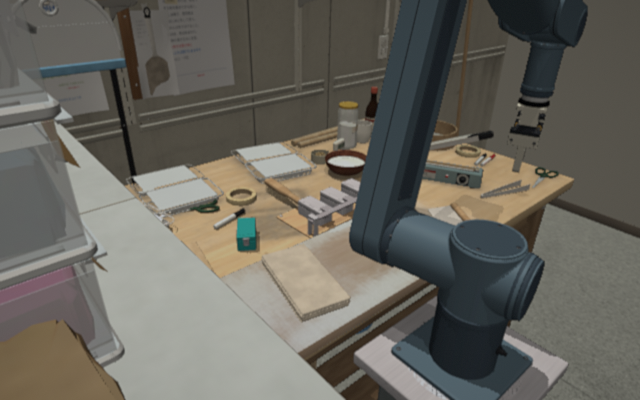

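View pics/top0.png

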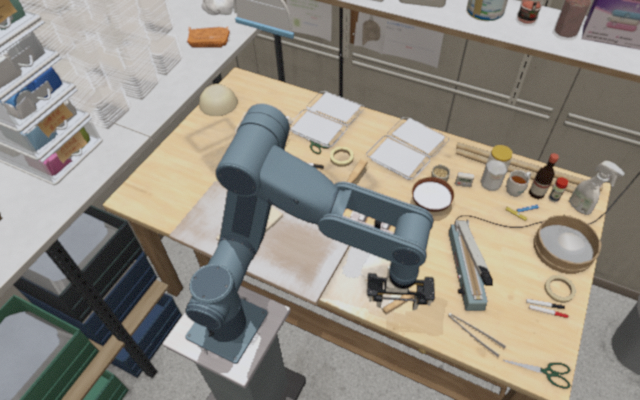

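```bash
cat > h.py <<'E'
from cell import bot, imaging, ticket
import cv2, numpy as np
def cloud(s):
    d=s["depth"];h,w=d.shape
    u,v=np.meshgrid(np.arange(w),np.arange(h))
    P=np.stack([(u-s["cx"])/s["fx"]*d,-(v-s["cy"])/s["fy"]*d,-d],-1)
    M=s["camera_from_world"];W=(P-M[:3,3])@M[:3,:3]
    W[d==0]=np.nan
    return W
def proj(s,p):
    M=s["camera_from_world"];c=M[:3,:3]@np.asarray(p,float)+M[:3,3]
    return s["cx"]+s["fx"]*c[0]/-c[2], s["cy"]-s["fy"]*c[1]/-c[2]
E
python3 - <<'E'
from h import *
s=imaging.snapshot("scene");W=cloud(s)
np.savez("scene0.npz",W=W,img=s["image"],M=s["camera_from_world"])
c=s["image"][150:330,200:480,::-1]
cv2.imwrite("pics/scrop0.png",cv2.resize(c,None,fx=2.8,fy=2.8,interpolation=cv2.INTER_CUBIC))
for n in ["carrier","lock","case_a","board_mid","lock_grip","marker_black","flour_brush","dough_scraper"]:
    try:
        for r in imaging.silhouettes(n,"scene")[:5]:
            m=r["mask"];p=W[m];print(n,round(r["confidence"],2),np.round(r["bbox"]),np.nanmedian(p,0).round(),np.nanpercentile(p,3,axis=0).round(),np.nanpercentile(p,97,axis=0).round())
    except Exception as e: print(n,e)
E
```

```text
carrier 0.85 [319. 219.  77.  45.] [556. -93.   8.] [ 518. -228.    3.] [685. -39.  70.]
lock 0.52 [333. 209.  44.  21.] [ 540. -133.   63.] [ 527. -225.   59.] [566. -77.  66.]
case_a 0.98 [335. 199.  33.  28.] [ 613. -200.   49.] [ 564. -239.   14.] [ 658. -192.   57.]
case_a 0.82 [352. 187.  22.  20.] [ 636. -293.   51.] [ 598. -332.   26.] [ 668. -287.   57.]
case_a 0.77 [316. 211.  30.  30.] [ 611. -106.   50.] [ 548. -145.    8.] [658. -91.  62.]
case_a 0.68 [248. 234.  19.  37.] [608. 120.  47.] [584.  74.   7.] [678. 150.  51.]
case_a 0.45 [447. 213.  45.  21.] [ 358. -466.    7.] [ 300. -519.    0.] [ 414. -427.   22.]
board_mid 0.71 [200. 257.  23.  27.] [663. 246.   6.] [588. 231.   4.] [715. 254.   9.]
lock_grip 0.55 [332. 211.  49.  30.] [ 540. -142.   63.] [ 527. -229.   52.] [571. -43.  66.]
marker_black 0.54 [230. 222.  31.  24.] [760.  98.  13.] [747.  32.  -0.] [781. 147.  18.]
flour_brush 0.6 [281. 192.  35.  21.] [ 784. -113.   42.] [ 684. -182.    0.] [ 852. -105.   48.]
dough_scraper 0.79 [449. 214.  46.  20.] [ 356. -466.    8.] [ 298. -512.    1.] [ 411. -426.   22.]
dough_scraper 0.64 [331. 209.  46.  28.] [ 540. -135.   63.] [ 527. -228.   59.] [569. -72.  66.]
```

View pics/scrop0.png

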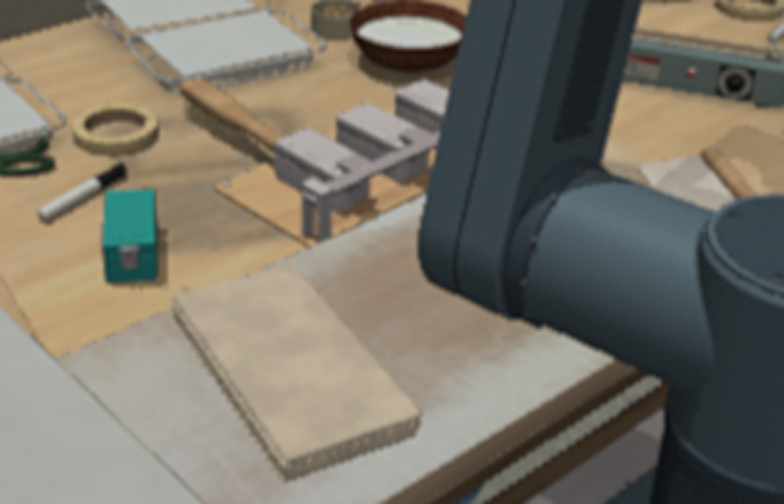

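Call:
send_rows:
  plan:
    - [-15,-35,-30,3,1]
    - [-45,-70,-50,7,1]
    - [-65,-105,-70,11,1]
    - [-85,-145,-90,15,1]
    - [-105,-185,-112,19,1]
    - [-120,-225,-112,21.4,1]
    - [-137,-265,-112,21.4,1]
    - [-147,-300,-112,21.4,1]

```text
time_s: 1.22
tcp_pos: [405.9, -282.9, 331.1]
tcp_rot: [-0.0, -0.707, 0.707, -0.001]
ft_force: [0.5, -1.3, -0.4]
gripper_width: 0.999
```

```bash
cat >> h.py <<'E'
from scipy.spatial.transform import Rotation as R
def st():
    o=bot.get_obs();q=o["tcp_rot"];r=R.from_quat([q[1],q[2],q[3],q[0]])
    return o,r
def go(target):
    o,r=st();d=np.asarray(target,float)-o["tcp_pos"]
    print("t",round(o["time_s"],2),"tcp",o["tcp_pos"].round(1),"yaw x",np.degrees(np.arctan2(*r.as_matrix()[[1,0],0])).round(2),"f",np.round(o["ft_force"],1),"w",round(o["gripper_width"],3),"shift",(r.inv().apply(d)).round(1))
E
python3 -c "
from h import *
go([520,-200,330])"
```

```text
t 1.22 tcp [ 405.9 -282.9  331.1] yaw x -90.03 f [ 0.5 -1.3 -0.4] w 0.999 shift [ -82.9 -114.1    1.1]
```

Call:
send_rows:
  plan:
    - [-25,-35,0,0,1]
    - [-50,-70,0,0,1]
    - [-75,-105,0,0,1]
    - [-83,-112,0,0,1]
    - [-83,-112,0,0,1]

```text
time_s: 1.63
tcp_pos: [519.0, -198.4, 329.0]
tcp_rot: [-0.001, 0.709, -0.705, -0.0]
ft_force: [-0.4, -0.6, -0.1]
gripper_width: 1.002
```

```bash
python3 - <<'E'
from h import *
go([520,-200,330])
for n in ["wrist","top","scene"]:
    s=imaging.snapshot(n); cv2.imwrite(f"pics/{n}1.png",s["image"][:,:,::-1])
    np.savez(f"{n}1.npz",**s)
    if n=="wrist":print(s["fx"],s["fy"],s["cx"],s["cy"]);print(s["camera_from_world"].round(3))
E
```

```text
t 1.63 tcp [ 519.  -198.4  329. ] yaw x -89.7 f [-0.4 -0.6 -0.1] w 1.002 shift [ 1.6 -1.  -1. ]
309.70691628693146 309.70691628693146 319.1965866990264 193.5912035209884
[[ 5.00000e-03 -1.00000e+00 -1.00000e-03 -2.01234e+02]
 [ 9.57000e-01  5.00000e-03 -2.91000e-01 -4.27912e+02]
 [ 2.91000e-01  1.00000e-03  9.57000e-01 -6.48509e+02]
 [ 0.00000e+00  0.00000e+00  0.00000e+00  1.00000e+00]]
```

View pics/wrist1.png

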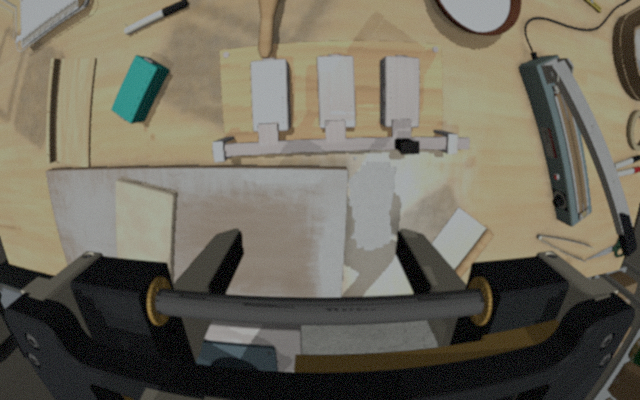

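View pics/top1.png

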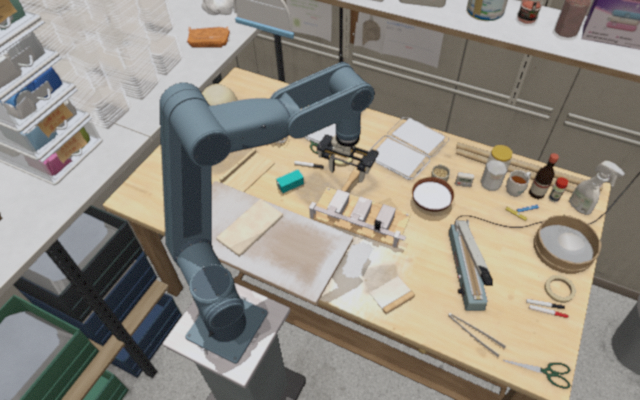

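View pics/scene1.png

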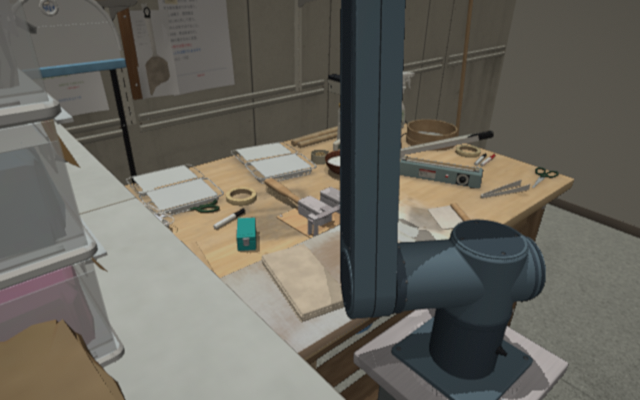

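```bash
cat >> h.py <<'E'
def wcloud(s):
    d=s["depth"].astype(float);h,w=d.shape
    u,v=np.meshgrid(np.arange(w),np.arange(h))
    x=(u-s["cx"])/s["fx"];y=(v-s["cy"])/s["fy"];th=np.hypot(x,y)
    k=np.where(th>1e-6,np.tan(np.minimum(th,1.5))/np.maximum(th,1e-6),1)
    P=np.stack([x*k*d,-y*k*d,-d],-1)
    M=s["camera_from_world"];W=(P-M[:3,3])@M[:3,:3]
    W[d==0]=np.nan
    return W
E
python3 - <<'E'
from h import *
s=imaging.snapshot("wrist");W=wcloud(s);np.save("W1.npy",W)
for n in ["carrier","lock","case_a","board_mid","lock_grip","marker_black","flour_brush","dough_scraper"]:
    for r in imaging.silhouettes(n,"wrist")[:5]:
        m=r["mask"];p=W[m];print(n,round(r["confidence"],2),np.round(r["bbox"]),np.nanmedian(p,0).round(),np.nanpercentile(p,3,axis=0).round(),np.nanpercentile(p,97,axis=0).round())
        if n=="case_a":
            t=p[(p[:,2]>50)&(p[:,2]<62)].astype(np.float32)
            if len(t)>50: print("   top",np.median(t[:,2]),cv2.minAreaRect(t[:,:2]))
        if n=="board_mid":
            print(cv2.minAreaRect(p[np.isfinite(p[:,0])][:,:2].astype(np.float32)))
# grip block points
q=W[130:165,380:430].reshape(-1,3);q=q[(q[:,2]>75)];print("grip",len(q),q.mean(0),q.min(0),q.max(0))
for c,r in [(407,146),(405,142),(300,148),(73,112),(55,112),(80,112),(145,220),(222,60),(438,60)]: print(c,r,W[r,c].round(1))
im=s["image"][20:200,20:480,::-1]
cv2.imwrite("pics/wcrop1.png",cv2.resize(im,None,fx=1.7,fy=1.7,interpolation=cv2.INTER_CUBIC))
E
```

```text
carrier 0.9 [340.  98. 260. 126.] [ 592. -213.    7.] [ 532. -393.    5.] [695. -49.  73.]
lock 0.78 [345. 137. 247.  40.] [ 544. -224.   64.] [ 528. -406.    7.] [572. -72. 107.]
case_a 0.96 [139.  90.  57.  65.] [637.  94.  48.] [589.  58.   9.] [684. 137.  50.]Traceback (most recent call last):
  File "<stdin>", line 8, in <module>
cv2.error: OpenCV(4.12.0) /io/opencv/modules/imgproc/src/convhull.cpp:143: error: (-215:Assertion failed) total >= 0 && (depth == CV_32F || depth == CV_32S) in function 'convexHull'
```

```bash

python3 - <<'E'
from h import *
s=imaging.snapshot("wrist");W=wcloud(s);np.save("W1.npy",W)
mar=lambda t: tuple(np.round(np.array(x),1) for x in cv2.minAreaRect(np.ascontiguousarray(t[:,:2],dtype=np.float32)))
for n in ["case_a","board_mid","lock_grip","marker_black","flour_brush","dough_scraper"]:
    for r in imaging.silhouettes(n,"wrist")[:5]:
        m=r["mask"];p=W[m];p=p[np.isfinite(p[:,0])];print(n,round(r["confidence"],2),np.round(r["bbox"]),np.nanmedian(p,0).round(),np.nanpercentile(p,3,axis=0).round(),np.nanpercentile(p,97,axis=0).round())
        if n=="case_a":
            t=p[(p[:,2]>46)&(p[:,2]<60)]
            if len(t)>50: print("   top",np.median(t[:,2]),mar(t))
        if n=="board_mid": print(mar(p))
# grip block points
q=W[125:165,380:430].reshape(-1,3);q=q[(q[:,2]>102)];print("grip",len(q),q.mean(0),q.min(0),q.max(0),mar(q))
for c,r in [(407,146),(405,142),(300,148),(73,112),(55,112),(80,112),(145,220),(222,60),(438,60)]: print(c,r,W[r,c].round(1))
im=s["image"][20:200,20:480,::-1]
cv2.imwrite("pics/wcrop1.png",cv2.resize(im,None,fx=1.7,fy=1.7,interpolation=cv2.INTER_CUBIC))
E
```

```text
case_a 0.88 [267.  93.  45.  72.] [ 613. -130.   55.] [ 566. -153.   24.] [ 659. -102.   57.]
   top 55.01046508095248 (array([ 611.6, -126.3]), array([105.8,  53.3]), np.float64(2.9))
case_a 0.87 [138.  89.  60.  72.] [636.  94.  48.] [588.  58.   5.] [684. 139.  50.]
   top 48.83418368551427 (array([637. , 103.4]), array([ 52.7, 106.2]), np.float64(56.0))
case_a 0.86 [334.  87.  38.  74.] [ 619. -221.   55.] [ 572. -246.   49.] [ 666. -196.   57.]
   top 55.063082991727505 (array([ 616.9, -221.8]), array([105.8,  52.4]), np.float64(2.4))
case_a 0.66 [394.  88.  36.  73.] [ 622. -311.   55.] [ 573. -341.   14.] [ 668. -291.   57.]
   top 55.071802398208355 (array([ 619.7, -316.5]), array([106.7,  52.2]), np.float64(1.1))
case_a 0.56 [345. 136. 249.  41.] [ 545. -226.   64.] [ 529. -407.   62.] [573. -77. 107.]
board_mid 0.56 [ 71. 112.  49. 107.] [623. 302.   7.] [519. 235.   5.] [720. 358.  29.]
(array([621.5, 314.1]), array([150.9, 217.5]), np.float64(79.8))
lock_grip 0.85 [345. 135. 244.  35.] [ 545. -225.   64.] [ 529. -384.   62.] [572. -79. 107.]
lock_grip 0.5 [337.  98. 258. 122.] [ 592. -213.    7.] [ 533. -393.    5.] [695. -50.  73.]
marker_black 0.71 [153.  18.  64.  35.] [765.  76.  15.] [747.  24.   8.] [782. 139.  19.]
flour_brush 0.88 [263.  30.  24.  58.] [ 714. -121.   44.] [ 672. -133.   38.] [ 753. -110.   47.]
dough_scraper 0.84 [464. 238.  60.  71.] [ 361. -467.    8.] [ 305. -514.    3.] [ 410. -420.   22.]
grip 272 [ 544.24186941 -315.67711485  106.71972689] [ 534.92993836 -330.10105334  103.63292648] [ 553.91353148 -301.68139017  108.83617404] (array([ 543.9, -315.9]), array([18.4, 28.2]), np.float64(4.3))
407 146 [ 541.9 -317.3  106.3]
405 142 [ 547.1 -314.2  106.4]
300 148 [ 531.7 -175.9   64.1]
73 112 [616.7 284.3   6.5]
55 112 [624.2 342.8   6.8]
80 112 [614.1 263.1   6.5]
145 220 [413.8  99.   52.9]
222 60 [670.6 -47.6   5.7]
438 60 [ 674.9 -399.3   -0.8]
```

View pics/wcrop1.png

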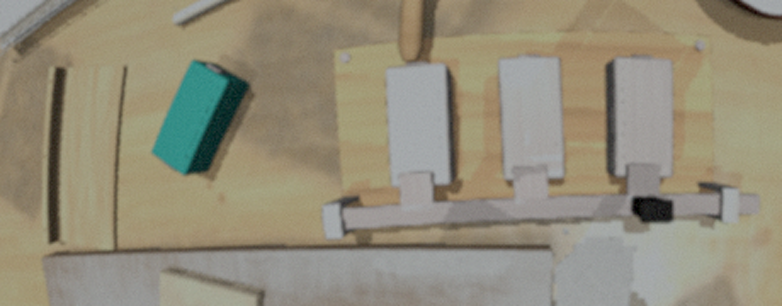

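Call:
send_rows:
  plan:
    - [20,-4,33,-1,0.8]
    - [40,-9,66,-2.1,0.5]
    - [60,-13,99,-2.1,0.5]
    - [80,-18,132,-2.1,0.5]
    - [100,-22,165,-2.1,0.5]
    - [117,-25,195,-2.1,0.5]
    - [117,-25,205,-2.1,0.5]
    - [117,-25,205,-2.1,0.5]

```text
time_s: 3.0
tcp_pos: [539.8, -317.3, 120.7]
tcp_rot: [0.0, 0.72, -0.694, -0.004]
ft_force: [0.8, 0.4, -0.2]
gripper_width: 0.512
```

```bash

python3 - <<'E'
from h import *
go([544,-315.8,74])
s=imaging.snapshot("wrist");cv2.imwrite("pics/wrist2.png",s["image"][:,:,::-1])
W=np.load("W1.npy");
sub=W[40:180,30:110].reshape(-1,3);sub=sub[np.isfinite(sub[:,0])]
b=sub[(sub[:,2]>4)&(sub[:,2]<9)&(sub[:,0]>500)&(sub[:,0]<740)];f=sub[(sub[:,2]>22)&(sub[:,2]<33)&(sub[:,0]<740)]
for q in (b,f): print(len(q),cv2.minAreaRect(np.ascontiguousarray(q[:,:2],dtype=np.float32)),np.percentile(q,[1,50,99],axis=0).round())
r=W[112,35:110];print(np.c_[np.arange(35,110),r].round(0)[::3])
E
```

```text
t 3.0 tcp [ 539.8 -317.3  120.7] yaw x -87.97 f [ 0.8  0.4 -0.2] w 0.512 shift [-1.2 -4.5 46.7]
3577 ((616.8551025390625, 286.3570556640625), (177.39012145996094, 226.30938720703125), 89.17300415039062) [[506. 228.   4.]
 [619. 288.   7.]
 [723. 354.   9.]]
1231 ((592.48876953125, 261.63409423828125), (198.30355834960938, 249.94631958007812), 78.71449279785156) [[484. 183.  22.]
 [503. 330.  30.]
 [728. 375.  32.]]
[[ 35. 635. 425.   0.]
 [ 38. 633. 413.   1.]
 [ 41. 632. 402.   0.]
 [ 44. 630. 390.   1.]
 [ 47. 627. 344.  30.]
 [ 50. 626. 342.  22.]
 [ 53. 625. 344.  12.]
 [ 56. 624. 338.   8.]
 [ 59. 622. 329.   7.]
 [ 62. 621. 321.   5.]
 [ 65. 620. 312.   4.]
 [ 68. 619. 299.   7.]
 [ 71. 617. 291.   6.]
 [ 74. 616. 281.   7.]
 [ 77. 615. 273.   6.]
 [ 80. 614. 263.   7.]
 [ 83. 613. 255.   6.]
 [ 86. 612. 246.   6.]
 [ 89. 611. 243.   0.]
 [ 92. 610. 235.  -0.]
 [ 95. 609. 224.   3.]
 [ 98. 608. 217.   1.]
 [101. 607. 211.  -1.]
 [104. 606. 202.   0.]
 [107. 605. 194.   1.]]
```

View pics/wrist2.png

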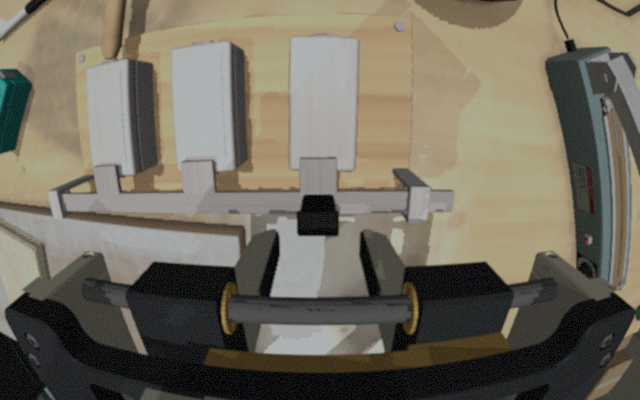

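Call:
send_rows:
  plan:
    - [-1,-4.5,10,0,0.5]
    - [-1,-4.5,25,0,0.5]
    - [-1,-4.5,38,0,0.5]
    - [-1,-4.5,45,0,0.5]
    - [-1,-4.5,45,0,0.2]
    - [-1,-4.5,45,0,0.1]
    - [-1,-4.5,45,0,0.1]
    - [-1,-4.5,45,0,0.1]
  newtons: 15

```text
time_s: 3.72
tcp_pos: [547.1, -317.2, 81.0]
tcp_rot: [-0.0, 0.72, -0.694, 0.001]
ft_force: [0.9, 1.5, 2.5]
gripper_width: 0.286
```

```bash

python3 - <<'E'
from h import *
go([544,-315.8,74])
s=imaging.snapshot("wrist");cv2.imwrite("pics/wrist3.png",s["image"][:,:,::-1])
E
```

```text
t 3.72 tcp [ 547.1 -317.2   81. ] yaw x -87.87 f [0.9 1.5 2.5] w 0.286 shift [-1.6  3.1  7. ]
```

View pics/wrist3.png

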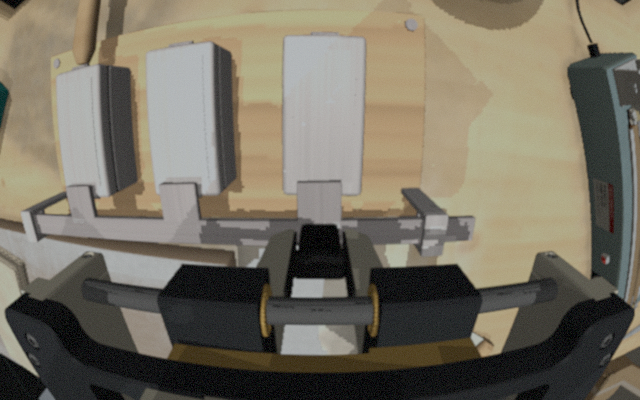

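Call:
send_rows:
  plan:
    - [-4,2,0,0,0.1]
    - [-10,2,0,0,0.1]
    - [-16,2,0,0,0.1]
    - [-22,2,0,0,0.1]
    - [-28,2,0,0,0.1]
    - [-34,2,0,0,0.1]
    - [-38,2,0,0,0.1]
    - [-40,2,0,0,0.1]
  newtons: 20

```text
time_s: 4.43
tcp_pos: [545.4, -278.1, 81.0]
tcp_rot: [-0.001, 0.72, -0.694, 0.003]
ft_force: [5.7, -0.9, 0.0]
gripper_width: 0.287
```

Call:
send_rows:
  plan:
    - [-2,0,0,0,0.1]
    - [-4,0,0,0,0.1]
    - [-6,0,0,0,0.1]
    - [-8,0,0,0,0.1]
    - [-9,0,0,0,0.1]
    - [-9,0,0,0,0.1]

```text
time_s: 4.93
tcp_pos: [545.1, -270.2, 81.0]
tcp_rot: [-0.0, 0.72, -0.694, 0.004]
ft_force: [6.4, -3.5, 0.2]
gripper_width: 0.285
```

```bash

python3 - <<'E'
from h import *
go([544,-315.8,74])
s=imaging.snapshot("wrist");cv2.imwrite("pics/wrist4.png",s["image"][:,:,::-1])
E
```

```text
t 4.93 tcp [ 545.1 -270.2   81. ] yaw x -87.89 f [ 6.4 -3.5  0.2] w 0.285 shift [45.5  2.8  7.2]
```

View pics/wrist4.png

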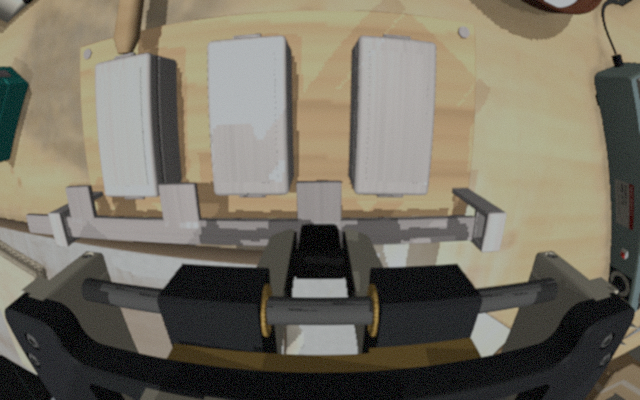

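Call:
send_rows:
  plan:
    - [-1.5,0,0,0,0.1]
    - [-3,0,0,0,0.1]
    - [-4,0,0,0,0.1]
    - [-4,0,0,0,0.1]

```text
time_s: 5.32
tcp_pos: [545.1, -270.1, 81.1]
tcp_rot: [0.001, 0.72, -0.694, 0.006]
ft_force: [4.0, -15.2, -5.6]
gripper_width: 0.279
```

Call:
send_rows:
  plan:
    - [-4,0,0,0,0.5]
    - [-4,0,0,0,0.5]
    - [-4,0,-5,0,0.5]
    - [-4,0,-30,0,0.6]
    - [-4,0,-60,0,0.78]
    - [-4,0,-80,0,0.78]
    - [-4,0,-80,0,0.78]

```text
time_s: 5.9
tcp_pos: [544.4, -262.0, 164.9]
tcp_rot: [-0.001, 0.72, -0.694, 0.005]
ft_force: [0.6, -0.6, 0.2]
gripper_width: 0.738
```

```bash

cat > tins.py <<'E'
from h import *
import sys
mar=lambda t: tuple(np.round(np.array(x),1) for x in cv2.minAreaRect(np.ascontiguousarray(t[:,:2],dtype=np.float32)))
s=imaging.snapshot("wrist");cv2.imwrite("pics/%s.png"%sys.argv[1],s["image"][:,:,::-1]);W=wcloud(s)
for r in imaging.silhouettes("case_a","wrist")[:6]:
    p=W[r["mask"]];p=p[np.isfinite(p[:,0])]
    t=p[(p[:,2]>46)&(p[:,2]<60)]
    if len(t)>50: print(round(r["confidence"],2),"top",np.median(t[:,2]).round(1),mar(t),np.percentile(t,[1,99],axis=0).round(0)[:,:2].mean(0))
q=W.reshape(-1,3);q=q[(q[:,2]>102)&(q[:,2]<110)&(abs(q[:,0]-544)<25)&(q[:,1]>-350)&(q[:,1]<-220)]
if len(q)>5:print("grip",len(q),np.median(q,0).round(1))
go([float(x) for x in sys.argv[2:5]])
E
python3 tins.py wrist5 616.9 -221.8 70
```

```text
0.9 top 55.0 (array([ 618.9, -317. ]), array([109.4,  53. ]), np.float64(1.1)) [ 619.  -316.5]
0.69 top 54.9 (array([ 610.9, -126.9]), array([109.4,  52.6]), np.float64(1.8)) [ 610.5 -127.5]
0.65 top 48.7 (array([637. , 103.3]), array([ 52.8, 105.2]), np.float64(57.4)) [638. 101.]
0.64 top 55.0 (array([ 615.3, -221.6]), array([108.7,  52.8]), np.float64(2.8)) [ 615.5 -221.5]
grip 747 [ 543.1 -269.9  106.6]
t 6.0 tcp [ 542.4 -260.6  160.5] yaw x -87.89 f [ 0.4 -0.5 -1.2] w 0.774 shift [-36.1 -75.7  90.6]
```

View pics/wrist5.png

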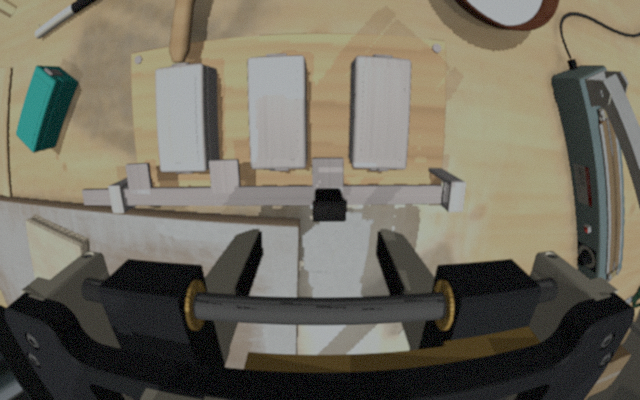

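Call:
send_rows:
  plan:
    - [-15,-30,0,0,0.78]
    - [-30,-60,20,0,0.78]
    - [-36.2,-75,50,0,0.78]
    - [-36.2,-75,75,0,0.78]
    - [-36.2,-75,80,0,0.78]
    - [-36.2,-75,80,0,0.78]
    - [-36.2,-75,80,0,0.78]

```text
time_s: 6.58
tcp_pos: [615.1, -221.4, 79.1]
tcp_rot: [0.0, 0.72, -0.694, -0.001]
ft_force: [-0.2, -0.5, 0.1]
gripper_width: 0.784
```

```bash

python3 tins.py wrist6 616 -221.7 16
```

```text
0.92 top 48.8 (array([638.5, 102.7]), array([ 53.3, 103.6]), np.float64(57.2)) [638.5  93. ]
0.88 top 55.1 (array([ 623.9, -316.5]), array([100.3,  52.5]), np.float64(1.3)) [ 628. -316.]
0.86 top 55.1 (array([ 617.2, -221.4]), array([106.6,  52. ]), np.float64(2.1)) [ 617.5 -221. ]
0.55 top 55.0 (array([ 617.1, -126.5]), array([97.3, 52.7]), np.float64(1.2)) [ 621. -127.]
grip 234 [ 550.9 -269.6  105.4]
t 6.68 tcp [ 616.3 -222.3   81.2] yaw x -87.93 f [ 0.6 -0.7  0.6] w 0.78 shift [-0.7  0.4 65.2]
```

View pics/wrist6.png

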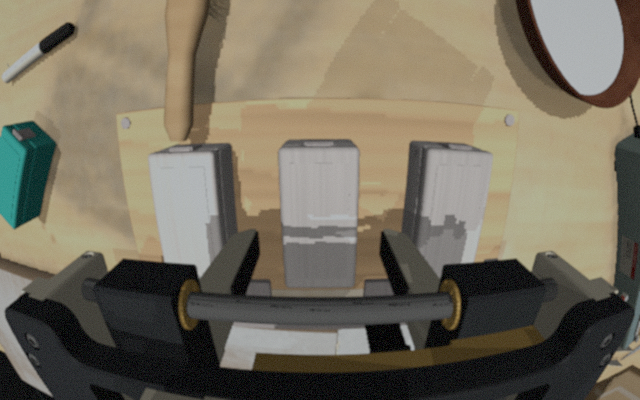

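Call:
send_rows:
  plan:
    - [-0.5,0,20,0,0.78]
    - [-0.5,0,40,0,0.78]
    - [-0.5,0,58,0,0.78]
    - [-0.5,0,66,0,0.78]
    - [-0.5,0,66,0,0.4]
    - [-0.5,0,66,0,0.4]
    - [-0.5,0,66,0,0.4]
    - [-0.5,0,66,0,0.4]
  newtons: 35

```text
time_s: 7.35
tcp_pos: [616.8, -221.4, 15.3]
tcp_rot: [-0.0, 0.72, -0.694, 0.001]
ft_force: [0.9, 0.3, 0.0]
gripper_width: 0.557
```

Call:
send_rows:
  plan:
    - [0,0,0,0,0.4]
    - [0,0,-15,0,0.4]
    - [0,0,-45,0,0.4]
    - [0,0,-80,0,0.4]
    - [0,0,-115,0,0.4]
    - [0,0,-140,0,0.4]
    - [0,0,-145,0,0.4]
    - [0,0,-145,0,0.4]

```text
time_s: 8.02
tcp_pos: [616.7, -221.3, 160.5]
tcp_rot: [-0.001, 0.72, -0.694, 0.002]
ft_force: [-0.4, -0.5, -4.6]
gripper_width: 0.559
```

```bash
cat > samp.py <<'E'
from h import *
import sys
F=[]
go([0,0,0])
n=int(sys.argv[1])
for i in range(n):
    s=imaging.snapshot("wrist");o=bot.get_obs();F.append(np.r_[o["ft_force"],o["moment"]*1000])
F=np.array(F);print(F.mean(0).round(2));print(F.std(0).round(2));print("My",F[:,4].round(0),"Fx",F[:,0].round(1))
cv2.imwrite("pics/samp.png",s["image"][:,:,::-1])
E
python3 samp.py 12
```

```text
t 8.02 tcp [ 616.7 -221.3  160.5] yaw x -87.88 f [-0.4 -0.5 -4.6] w 0.559 shift [-244.3  608.7  157.8]
[ 6.000e-02 -3.000e-02 -4.150e+00  4.555e+01  1.309e+01  1.229e+01]
[ 0.44  0.66  0.4  29.87 29.58 27.8 ]
My [  6. -17.  42.  33.   1. -17.   4.  66. -30. -13.  29.  52.] Fx [-0.4 -0.1  0.2  0.2  0.4 -0.7  0.7  0.3  0.3 -0.4 -0.5  0.6]
```

View pics/samp.png

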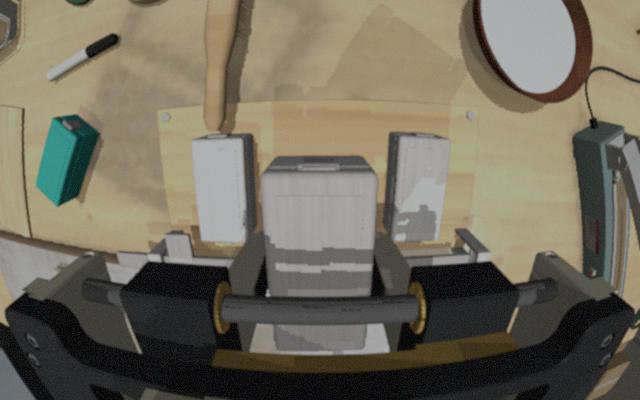

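Call:
send_rows:
  plan:
    - [0,-40,0,0,0.4]
    - [0,-5,0,0,0.4]
    - [0,35,0,0,0.4]
    - [0,0,0,0,0.4]
    - [0,-40,0,0,0.4]
    - [0,0,0,0,0.4]
    - [0,40,0,0,0.4]
    - [0,0,0,0,0.4]

```text
time_s: 9.28
tcp_pos: [582.1, -207.7, 140.7]
tcp_rot: [0.01, 0.719, -0.694, -0.029]
ft_force: [-13.4, 8.1, -18.4]
gripper_width: 0.552
```

```bash
python3 samp.py 16
```

```text
t 9.28 tcp [ 582.1 -207.7  140.7] yaw x -88.06 f [-13.4   8.1 -18.4] w 0.552 shift [-223.2  566.   178. ]
[  0.76  -0.16  -3.86   5.37 -89.94   1.44]
[  2.33   0.69   0.7   46.05 180.56  23.61]
My [-760. -152. -133. -102. -100.  -58.  -12.  -17.  -51.    0.  -16.   11.
   41.  -45.  -10.  -36.] Fx [ 9.6  1.5  0.3  0.6 -0.2  0.2  0.1 -0.1  0.3 -0.5  0.5  0.2  0.1  0.2
 -0.3 -0.4]
```

Call:
send_rows:
  plan:
    - [0,-35,0,0,0.4]
    - [0,-70,0,0,0.4]
    - [0,-80,0,0,0.4]
    - [0,-80,0,0,0.4]
    - [0,-80,0,0,0.4]

```text
time_s: 10.5
tcp_pos: [695.7, -217.6, 157.5]
tcp_rot: [0.0, 0.72, -0.694, -0.001]
ft_force: [-0.7, 0.2, -2.8]
gripper_width: 0.562
```

```bash
python3 samp.py 14
```

```text
t 10.5 tcp [ 695.7 -217.6  157.5] yaw x -87.84 f [-0.7  0.2 -2.8] w 0.562 shift [-243.5  686.7  158.6]
[ 1.000e-01  1.000e-02 -3.840e+00  2.126e+01  6.999e+01 -7.770e+00]
[ 0.56  0.46  0.45 32.1  37.54 32.28]
My [156.  68.  41.  91.  57.  75.  62.  41.  69. -15. 109.  50.  79.  97.] Fx [-0.   0.   0.5  0.4 -0.7  0.8  0.8  0.3 -0.9  0.9  0.4 -0.3 -0.3 -0.5]
```

Call:
send_rows:
  plan:
    - [0,35,0,0,0.4]
    - [0,70,0,0,0.4]
    - [0,80,0,0,0.4]
    - [0,80,0,0,0.4]
    - [0,80,0,0,0.4]

```text
time_s: 11.62
tcp_pos: [615.9, -221.1, 159.2]
tcp_rot: [-0.0, 0.72, -0.694, 0.001]
ft_force: [1.0, 0.1, -2.0]
gripper_width: 0.558
```

```bash
python3 samp.py 14
```

```text
t 11.62 tcp [ 615.9 -221.1  159.2] yaw x -87.93 f [ 1.   0.1 -2. ] w 0.558 shift [-243.3  607.8  158.2]
[ -0.05  -0.05  -3.8   28.67 -30.5   -8.99]
[ 0.42  0.32  0.39 32.71 24.32 32.06]
My [  4. -67. -13. -34. -40. -28. -31.  -4. -16. -69. -35.  10. -38. -66.] Fx [-0.7  0.5  0.   0.4 -0.4  0.5  0.2 -0.1 -1.  -0.1  0.2 -0.1 -0.2  0. ]
```

Call:
send_rows:
  plan:
    - [0,35,0,0,0.4]
    - [0,70,0,0,0.4]
    - [0,80,0,0,0.4]
    - [0,80,0,0,0.4]
    - [0,80,0,0,0.4]

```text
time_s: 12.73
tcp_pos: [536.1, -224.2, 159.2]
tcp_rot: [-0.0, 0.72, -0.694, 0.001]
ft_force: [0.2, -0.2, -3.9]
gripper_width: 0.555
```

Call:
send_rows:
  plan:
    - [0,-35,0,0,0.4]
    - [0,-70,0,0,0.4]
    - [0,-80,0,0,0.4]
    - [0,-80,0,0,0.4]
    - [0,-80,0,0,0.4]

```text
time_s: 13.15
tcp_pos: [616.9, -220.5, 157.8]
tcp_rot: [0.0, 0.721, -0.693, -0.0]
ft_force: [0.4, -0.5, -3.6]
gripper_width: 0.558
```

```bash
python3 samp.py 14
```

```text
t 13.15 tcp [ 616.9 -220.5  157.8] yaw x -87.81 f [ 0.4 -0.5 -3.6] w 0.558 shift [-243.9  608.   158. ]
[-0.18  0.19 -4.01 32.19 48.33 -4.84]
[ 0.28  0.44  0.36 33.43 29.24 27.63]
My [18. 89. 87. 23. 46. 22. 86. 15. 32. 72. 41.  8. 50. 87.] Fx [-0.4 -0.1 -0.  -0.6  0.   0.2  0.1 -0.4  0.1 -0.7 -0.4 -0.  -0.1 -0.2]
```

View pics/samp.png

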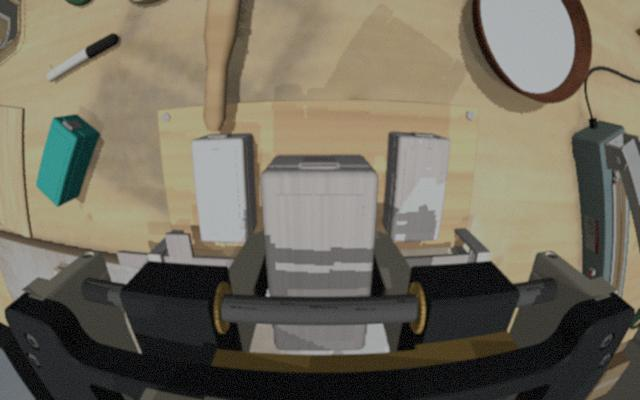

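Call:
send_rows:
  plan:
    - [0,-35,0,0,0.4]
    - [0,-70,0,0,0.4]
    - [0,-80,0,0,0.4]
    - [0,-80,0,0,0.4]
    - [0,-80,0,0,0.4]

```text
time_s: 14.27
tcp_pos: [695.6, -217.6, 157.6]
tcp_rot: [0.0, 0.72, -0.694, -0.001]
ft_force: [-0.5, -0.1, -3.7]
gripper_width: 0.557
```

Call:
send_rows:
  plan:
    - [0,35,0,0,0.4]
    - [0,70,0,0,0.4]
    - [0,80,0,0,0.4]
    - [0,80,0,0,0.4]
    - [0,80,0,0,0.4]

```text
time_s: 14.68
tcp_pos: [614.9, -221.2, 159.5]
tcp_rot: [-0.0, 0.72, -0.694, 0.001]
ft_force: [0.0, -0.4, -4.4]
gripper_width: 0.556
```

```bash
python3 samp.py 14
```

```text
t 14.68 tcp [ 614.9 -221.2  159.5] yaw x -87.96 f [ 0.  -0.4 -4.4] w 0.556 shift [-243.   606.8  158.7]
[ -0.09  -0.    -4.    32.35 -35.91   1.46]
[ 0.54  0.48  0.43 40.98 28.8  28.07]
My [ -45.  -39.  -20.  -44.  -52.  -42.  -26.  -13.  -29.  -46. -117.   -1.
   12.  -41.] Fx [-0.1  1.1 -0.4 -0.  -0.9 -0.1 -0.6  0.8 -0.3 -0.9 -0.3  0.3  0.1  0. ]
```

Call:
send_rows:
  plan:
    - [-15,-1,-2,0,0.4]
    - [-45,-2,-4,0,0.4]
    - [-77,-3,-5,0,0.4]
    - [-110,-5,-5,0,0.4]
    - [-143,-6,-5,0,0.4]
    - [-176,-7,-5,0,0.4]
    - [-209,-8,-5,0,0.4]
    - [-242,-10,-5,0,0.4]

```text
time_s: 16.05
tcp_pos: [616.2, 23.8, 163.8]
tcp_rot: [-0.0, 0.72, -0.694, -0.0]
ft_force: [0.8, 0.4, -3.5]
gripper_width: 0.553
```

Call:
send_rows:
  plan:
    - [-33,-1,0,0,0.4]
    - [-66,-3,0,0,0.4]
    - [-99,-4,0,0,0.4]
    - [-132,-6,0,0,0.4]
    - [-165,-7,0,0,0.4]
    - [-185,-9,0,0,0.4]
    - [-195,-9,0,0,0.4]
    - [-195,-9,0,0,0.4]

```text
time_s: 16.72
tcp_pos: [617.7, 219.6, 163.5]
tcp_rot: [-0.0, 0.721, -0.693, -0.0]
ft_force: [-0.4, -0.2, -2.9]
gripper_width: 0.555
```

```bash
python3 - <<'E'
from h import *
go([618,302,165])
s=imaging.snapshot("wrist");W=wcloud(s);cv2.imwrite("pics/b1.png",s["image"][:,:,::-1])
for r in imaging.silhouettes("board_mid","wrist")[:3]:
    p=W[r["mask"]];p=p[np.isfinite(p[:,0])];print(r["confidence"],r["bbox"],np.percentile(p,[2,50,98],axis=0).round())
np.save("Wb.npy",W)
for r in (60,90,120,150): print(r,[(c,*W[r,c].round(0)) for c in range(150,420,15)])
E
```

```text
t 16.72 tcp [617.7 219.6 163.5] yaw x -87.69 f [-0.4 -0.2 -2.9] w 0.555 shift [-82.3  -3.6  -1.4]
0.61 [253.0, 161.2, 135.8, 187.2] [[527. 234.   5.]
 [651. 311.   7.]
 [724. 361.  30.]]
60 [(150, np.float64(751.0), np.float64(420.0), np.float64(0.0)), (165, np.float64(749.0), np.float64(400.0), np.float64(0.0)), (180, np.float64(747.0), np.float64(380.0), np.float64(0.0)), (195, np.float64(745.0), np.float64(362.0), np.float64(-1.0)), (210, np.float64(744.0), np.float64(343.0), np.float64(0.0)), (225, np.float64(743.0), np.float64(326.0), np.float64(0.0)), (240, np.float64(743.0), np.float64(309.0), np.float64(0.0)), (255, np.float64(742.0), np.float64(292.0), np.float64(0.0)), (270, np.float64(742.0), np.float64(276.0), np.float64(2.0)), (285, np.float64(742.0), np.float64(260.0), np.float64(1.0)), (300, np.float64(742.0), np.float64(244.0), np.float64(2.0)), (315, np.float64(743.0), np.float64(229.0), np.float64(1.0)), (330, np.float64(743.0), np.float64(213.0), np.float64(1.0)), (345, np.float64(744.0), np.float64(198.0), np.float64(1.0)), (360, np.float64(745.0), np.float64(182.
[... 2879 characters left out ...]
np.float64(7.0)), (255, np.float64(645.0), np.float64(289.0), np.float64(8.0)), (270, np.float64(646.0), np.float64(273.0), np.float64(8.0)), (285, np.float64(646.0), np.float64(257.0), np.float64(8.0)), (300, np.float64(647.0), np.float64(241.0), np.float64(7.0)), (315, np.float64(646.0), np.float64(225.0), np.float64(1.0)), (330, np.float64(647.0), np.float64(209.0), np.float64(1.0)), (345, np.float64(648.0), np.float64(193.0), np.float64(0.0)), (360, np.float64(649.0), np.float64(177.0), np.float64(1.0)), (375, np.float64(649.0), np.float64(160.0), np.float64(1.0)), (390, np.float64(650.0), np.float64(143.0), np.float64(1.0)), (405, np.float64(651.0), np.float64(126.0), np.float64(-0.0))]
```

View pics/b1.png

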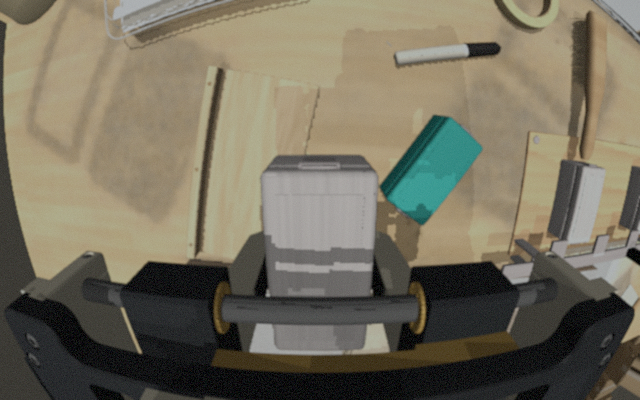

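Call:
send_rows:
  plan:
    - [-20,-1,0,0,0.4]
    - [-45,-2,0,0,0.4]
    - [-65,-2.5,0,0,0.4]
    - [-77,-3,0,0,0.4]
    - [-79.5,-3,0,0,0.4]
    - [-79.5,-3,0,0,0.4]
    - [-79.5,-3,0,0,0.4]
    - [-79.5,-3,0,0,0.4]

```text
time_s: 17.48
tcp_pos: [618.9, 294.5, 163.5]
tcp_rot: [0.0, 0.72, -0.694, 0.0]
ft_force: [-0.2, -0.2, -3.9]
gripper_width: 0.557
```

Call:
send_rows:
  plan:
    - [0,0,0,0,0.4]
    - [0,0,0,0,0.4]
    - [0,0,0,0,0.4]
    - [0,0,0,0,0.4]
    - [0,0,0,0,0.4]
    - [0,0,0,0,0.4]
    - [0,0,0,0,0.4]
    - [0,0,0,0,0.4]

```text
time_s: 18.15
tcp_pos: [618.6, 296.2, 163.5]
tcp_rot: [0.0, 0.72, -0.694, -0.0]
ft_force: [-0.1, 0.0, -3.9]
gripper_width: 0.561
```

```bash
python3 - <<'E'
from h import *
go([617,299,165]);print(bot.get_obs()["dq"].round(4))
s=imaging.snapshot("wrist");W=wcloud(s);cv2.imwrite("pics/b2.png",s["image"][:,:,::-1])
s=imaging.snapshot("top");T=cloud(s)
im=cv2.resize(s["image"][120:280,180:440,::-1],None,fx=3,fy=3);cv2.imwrite("pics/t2.png",im)
q=W.reshape(-1,3);ok=np.isfinite(q[:,0])
b=q[ok&(q[:,2]>4.5)&(q[:,2]<9)&(abs(q[:,0]-617)<115)&(abs(q[:,1]-299)<70)]
f=q[ok&(q[:,2]>20)&(q[:,2]<33)&(abs(q[:,0]-617)<115)&(abs(q[:,1]-340)<40)]
for z in (b,f): print(len(z),np.percentile(z,[1,50,99],axis=0).round(),cv2.minAreaRect(np.ascontiguousarray(z[:,:2],dtype=np.float32)))
for Q,n in((W,"w"),(T,"t")):
    q=Q.reshape(-1,3);m=np.isfinite(q[:,0])&(q[:,2]>102)&(q[:,2]<110)&(abs(q[:,0]-544)<20)&(q[:,1]>-350)&(q[:,1]<-220)
    print(n,m.sum(),np.median(q[m],0) if m.any() else "")
for r in imaging.silhouettes("case_a","top")[:6]:
    p=T[r["mask"]];p=p[np.isfinite(p[:,0])];t=p[p[:,2]>45];print(round(r["confidence"],2),np.round(r["bbox"]),np.percentile(t,[3,50,97],axis=0).round().tolist() if len(t) else "")
E
```

```text
t 18.15 tcp [618.6 296.2 163.5] yaw x -87.88 f [-0.1  0.  -3.9] w 0.561 shift [-2.9  1.5 -1.5]
[ 0.0004  0.0004  0.0006 -0.0001  0.0015  0.0011]
7318 [[643. 231.   5.]
 [684. 284.   7.]
 [727. 333.   9.]] ((679.9944458007812, 281.2842102050781), (103.13118743896484, 89.8384017944336), 80.67198944091797)
1445 [[563. 327.  22.]
 [673. 340.  29.]
 [730. 364.  31.]] ((645.108154296875, 345.9734802246094), (11.99205493927002, 177.4208526611328), 79.6379623413086)
w 0 
t 23 [ 542.83684081 -271.11985174  105.26682301]
0.82 [383. 215.  22.  22.] [[568.0, -342.0, 48.0], [613.0, -317.0, 56.0], [665.0, -292.0, 63.0]]
0.72 [237. 145.  22.  23.] [[564.0, 267.0, 161.0], [584.0, 288.0, 200.0], [622.0, 318.0, 210.0]]
0.66 [288. 181.  26.  27.] [[592.0, 67.0, 45.0], [637.0, 102.0, 50.0], [681.0, 141.0, 57.0]]
0.54 [340. 201.  17.  22.] [[561.0, -152.0, 48.0], [609.0, -130.0, 56.0], [657.0, -105.0, 64.0]]
```

View pics/b2.png

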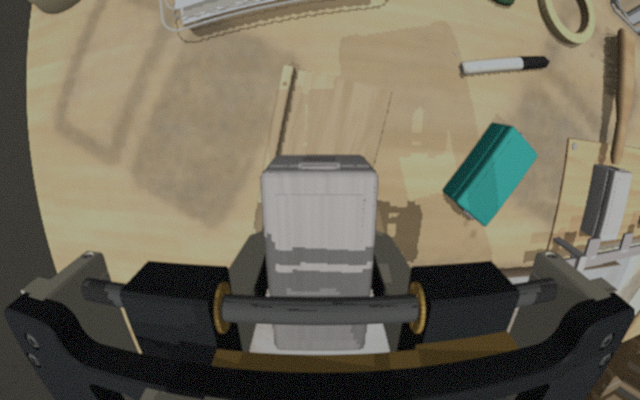

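View pics/t2.png

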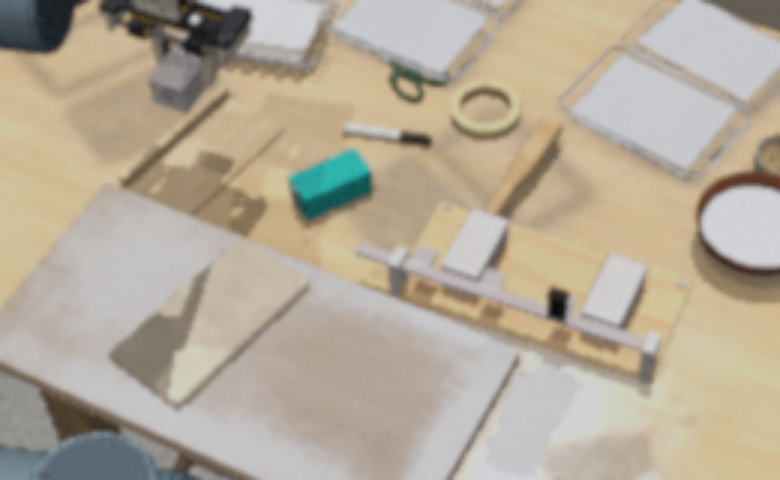

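```bash
python3 -c "
from cell import ticket
print(ticket.sign_off())"
```

```text
the job is handed in; nothing more can be done
None
```

The rattling tin is the middle one. I handed the job in at about 18 s with that tin held over the guide board; the sign-off reports no verdict.

- **Lock:** I slid it until it blocked, with the force rising to 15 N. Its grip block had moved about 46 mm, and the last top picture shows it about 1 mm from where I left it.
- **Finding the ball:** I lifted the middle tin about 145 mm and shook it along its length. After each stroke the moment at the wrist swung between about +50 to +70 and −30 to −36 mN·m. At the same pose it was +48 arriving one way and −30 and −36 arriving the other. That matches a 0.16 kg ball moving about 30 mm either way. I never heard or saw the knock itself.
- **Other tins:** because the first tin tried was the rattler, I never touched the other two. The last top picture shows both standing upright in their places.
- **Final pose:** the tin is level and still at (619, 296), with the guide board's middle at about (618, 300). Its underside is about 154 mm above the table, gripped at a set 35 N.
- **Discrepancies:** on the first, fastest shake the arm lagged, with about 20 mm of sag and 14 mm of sideways drift. The tin did not visibly move in the grip, and I made the later strokes gentler. The board's middle is worked out from its edges and fence, since the tin hid part of it; I put that at within about 5 mm.

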